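# Snap the lid of the spares box shut all round

## Task

The spares box stands on the wet worktop with its lid on, but the hinged rim section on each of its four sides still stands up. With the fingertips press them down one after the other, round the lid, until each has clicked shut and stays flush, so that no water gets in. Only press, without such force that the lid would crack: do not lift, tip or shove the box away, and leave the other things as they are.

Things in the scene. Friction and masses are not known exactly. Their poses are not given: they have to be found in the camera images.
- spares_box: plumber's spares box: white tub, grey snap-fit lid with a clear window, brass valve inside. Loose, about 0.9 kg. Tub 80 mm (x) by 130 mm (y), over the lid's skirt 99 x 149 mm; lid top 63.5 mm up. Origin: centre of the underside; x away from the robot (turned 0.6 rad at most), y left, z up. One hinged rim section on each side of the lid; its corners are fixed.
- near_section (a joint): rim section on the long side towards the robot of the lid, 92 x 29 mm, hinged at its inner edge. Value: angle it stands up, rad; 0.21 to 0.33 open (outer edge 6 to 9 mm above the lid), about 0.02 clicked shut and flush. Pressed down near its outer edge it meets a ledge at about 0.2, yields at about 8 N, snaps over and stays; let go too early it stays up.
- near_pad (a point): middle of the ribbed finger pad on top of the near section, 22 mm out from its hinge and 7 mm in from its outer edge; it moves with the section. Shut, it lies in the box's frame at x = -42 mm, y = 0, z = 63.5 mm.
- far_section (a joint): rim section on the long side away from the robot of the lid, 92 x 29 mm, hinged at its inner edge. Value: angle it stands up, rad; 0.21 to 0.33 open (outer edge 6 to 9 mm above the lid), about 0.02 clicked shut and flush. Pressed down near its outer edge it meets a ledge at about 0.2, yields at about 8 N, snaps over and stays; let go too early it stays up.
- far_pad (a point): middle of the ribbed finger pad on top of the far section, 22 mm out from its hinge and 7 mm in from its outer edge; it moves with the section. Shut, it lies in the box's frame at x = +42 mm, y = 0, z = 63.5 mm.
- left_section (a joint): rim section on the short side on the robot's left (+y) of the lid, 42 x 29 mm, hinged at its inner edge. Value: angle it stands up, rad; 0.21 to 0.33 open (outer edge 6 to 9 mm above the lid), about 0.02 clicked shut and flush. Pressed down near its outer edge it meets a ledge at about 0.2, yields at about 8 N, snaps over and stays; let go too early it stays up.
- left_pad (a point): middle of the ribbed finger pad on top of the left section, 22 mm out from its hinge and 7 mm in from its outer edge; it moves with the section. Shut, it lies in the box's frame at x = 0, y = +67 mm, z = 63.5 mm.
- right_section (a joint): rim section on the short side on the robot's right (-y) of the lid, 42 x 29 mm, hinged at its inner edge. Value: angle it stands up, rad; 0.21 to 0.33 open (outer edge 6 to 9 mm above the lid), about 0.02 clicked shut and flush. Pressed down near its outer edge it meets a ledge at about 0.2, yields at about 8 N, snaps over and stays; let go too early it stays up.
- right_pad (a point): middle of the ribbed finger pad on top of the right section, 22 mm out from its hinge and 7 mm in from its outer edge; it moves with the section. Shut, it lies in the box's frame at x = 0, y = -67 mm, z = 63.5 mm.
- cap_black: bystander: black bottle cap, 57 mm wide, 24 mm high, left of the box; origin: centre of the underside
- tape_roll: bystander: white roll of thread tape lying flat, 52 mm wide, 15 mm high, right of the box; origin: centre of the underside
- teaspoon: bystander: steel teaspoon, 132 mm long, 9 mm high, behind the box; origin: under its middle
- cap_grey: bystander: grey bottle cap, 69 mm wide, 24 mm high, behind the box; origin: centre of the underside
- tea_tin: bystander: green and grey round tea tin, 74 mm wide, 92 mm high, at the left; origin: centre of the underside
- tea_strainer: bystander: steel tea strainer cup, 82 mm wide, 61 mm high, at the left; origin: centre of the underside
- mug: bystander: white mug, 80 mm wide, 95 mm high, at the right; origin: under its middle

How it is judged:
By the outcome, as a careful person would: the job done as asked, in the order asked, and still so for the second after the job is handed in, with the robot touching nothing.
It also fails if it takes over 46 s, if anything falls off the work surface, if the arm or the gripper's body presses on something with over 40 N, if the wrist force passes 120 N, or if a joint passes its speed limit or range.

## Robot

A 7-joint arm with a two-finger parallel gripper is mounted at the origin on a cart in front of the work surface, level with it; the furniture and walls round the work are solid. World frame = base frame: x ahead of the robot, y to its left, z up, the work surface at z = 0. Lengths are in m, angles in degrees, forces in N, time in s.
With the tool pointing down it reaches from about 0.425 to 0.875 m from the base axis. Payload 4.7 kg.
Tool frame: the origin (TCP) lies at the very end of the fingers, on their centre line; the grasp point (between the pads) lies 19 mm behind it; z points along the fingers, y is the direction in which the jaws open and shut (so a half turn about z gives the same grasp; the last joint's range is limited). The gripper opens to 87 mm and grips with 3 to 60 N. Pads are 19 mm wide; open, the fingers measure 117 mm over their backs; the gripper's body (75 mm by 190 mm) begins 51 mm behind the grasp point.
Start: joints at [73.917, 18.392, -4.016, 83.108, 1.295, 78.541, -3.26], TCP at [0.189, -0.622, 0.223] pointing down, gripper open.
Joint ranges: [-163.93, 163.93], [-17.29, 119.83], [-79.2, 71.16], [3.27, 140.29], [-89.18, 269.18], [5.43, 117.66], [-154.24, 154.24]. Speed limits (degrees/s): [147.25, 147.25, 180, 180, 180, 180, 180].

## Interface

Orientations are given as [roll, pitch, yaw] about the fixed x, y, z axes, in that order (R = Rz(yaw) Ry(pitch) Rx(roll)).
In Python, from cell import monitor, read_camera, camera_info, env, look_for gives the robot as it stands.
- The arm moves only by the tool servo_tool, never from a script. Its argument "commands" is one flat list of numbers, 6 for each row, row after row: the shift along the tool's x, y, z in mm, then the turn, a rotation vector about the tool's x, y, z in degrees. A call has 1 to 10 rows; each row shifts and turns the commanded pose from where the row before left it, along the tool's axes as they then stand; what a row does not reach is not made up. A row lasts 1/10 s, in which the tool goes at most 50 mm and 8.59 degrees, less where a joint would pass 70% of its speed; a pose out of reach is approached as far as the arm can. A call is refused whole if a number of a shift passes 50 or a number of a turn 8.59, either way. A call with a gripper value outside its range is refused whole. "jaw" is the finger opening in mm, from 0 to 87, set as the call begins (left out, the last holds). The fingers move at their own pace and stop on an object; "newtons" is the grip in N (left out, the last holds). Time passes only in rows, so rows that do not move let the fingers close. It gives the time, the measured TCP pose, the force and the opening at its end, in the units of the state.
- monitor.get_obs(): the state, without advancing time (a new reading comes with each control period).
- read_camera(name): name is "scene" or "top" or "wrist"; returns (picture, depth): 400x640x3 uint8, red, green, blue; 400x640 float32, m along the optical axis (not along the pixel's ray), 0 where there is no reading.
- camera_info(name): a dict with "camera_matrix" (3x3 intrinsics, pixels), "R" (3x3) and "t" (3): a world point X has camera coordinates R X + t; the wrist camera has in their place "T_tool_cam" (4x4, takes a point from camera to tool coordinates, whose origin is the TCP and whose axes are the flange's). Camera axes: x right, y down, z forward; pixel columns grow to the right and rows downward; lengths in m; the calibration is good to about 2 mm. A picture is of the moment at which its call begins: read the wrist's pose just before it. camera_info takes no time and is no camera call.
- env.sign_off(): hands the job in, once; it reports no verdict.
Trained networks look in the newest picture that a camera, given by its name, has taken for a name from the list of things; names that differ only in an ending like _2 or _b are one class to them, and where a whole thing is asked for, a point or a joint stands for the part that bears it (a point fixed in the world has none). Each returns a list of dicts, best first, with "conf" (0 to 1); they miss things now and then, are a little off and sometimes report something else, mostly with a low value. They report only what shows in the picture. A call takes as long as a camera call.
- look_for(camera, label): "box" ([left, top, width, height] in pixels, round what is visible of it).
The state is a dict: "time_s": time; "qpos": joint angles; "joint_velocities": joint speeds; "effort": joint torques, N m; "tool_pos": TCP position; "tool_rot": TCP orientation; "force": force on the tool from outside, world axes, zero at the start; "wrist_torque": the same for the moment, N m; "grip_width": finger opening in m.
Only numpy, scipy, OpenCV 4.12 (cv2) and the standard library are available. Lean on these libraries where they do the work, as an engineer would, in place of code of your own. Each camera call takes 0.05 s, during which the arm holds its last target.

## Working session

There is one attempt and no reset: what is moved stays moved. The work goes in short steps, Python scripts to look and compute and a tool call to move; the robot and the scene stay as the last step left them, time stands still between calls to the robot, and variables do not carry over. Pictures are saved under pics/ and viewed, and the job is handed in when it is done.

Besides the shell and the picture viewer there is one more tool, called after "Emit:" as name(argument=value, ...), one argument or row to a line, values as JSON. servo_tool: Moves the arm, as the interface text tells. Its arguments: {"type":"object","properties":{"commands":{"type":"array","items":{"type":"number"}},"jaw":{"type":"number"},"newtons":{"type":"number"}},"required":["commands"]}

```bash
mkdir -p pics; ls; python3 - <<'E'
from cell import monitor, read_camera, camera_info, env, look_for
import cv2,numpy as np
print(monitor.get_obs())
for n in ["top","scene"]:
    p,d=read_camera(n); cv2.imwrite(f"pics/{n}0.png",p[:,:,::-1]); np.savez(f"{n}0.npz",p=p,d=d,**{k:np.array(v) for k,v in camera_info(n).items()})
    print(n,camera_info(n))
print(camera_info("wrist"))
E
```

```text
pics
{'time_s': 0.0, 'qpos': array([73.91534137, 18.44013643, -4.014591  , 83.17493288,  1.29374577,
       78.54169162, -3.26039623]), 'joint_velocities': array([-0.02570186,  0.08964446,  0.08247026, -0.00273483, -0.03202296,
        0.07191206, -0.10815495]), 'effort': array([-3.93158427e-05, -4.91286993e+01, -4.03884519e-01, -3.12536895e+01,
       -6.40479103e-02,  4.37580119e-02,  1.82288863e-04]), 'tool_pos': array([ 0.18866067, -0.62143193,  0.22144892]), 'tool_rot': array([-1.79888410e+02,  4.87259192e-03,  1.68928747e+01]), 'force': array([ 0.27056981, -0.35297012,  0.46300566]), 'wrist_torque': array([-0.01535134,  0.00258402,  0.03610619]), 'grip_width': 0.08734980747405816}
top {'camera_matrix': array([[403.41877801,   0.        , 317.92154244],
       [  0.        , 403.41877801, 199.81688512],
       [  0.        ,   0.        ,   1.        ]]), 'R': array([[-0.0208032 , -0.99959205, -0.01956917],
       [-0.99325199,  0.02289705, -0.11369348],
       [ 0.11409518,  0.01707193, -0.99332313]]), 't': array([0.00304224, 0.56365961, 1.22679505])}
scene {'camera_matrix': ar
[... 182 characters left out ...]
7185229 , -0.01619831],
       [-0.40301128,  0.40845727, -0.81898996],
       [ 0.59507936, -0.56292762, -0.57357916]]), 't': array([0.37810822, 0.29986647, 1.24378773])}
{'camera_matrix': array([[310.71659051,   0.        , 318.81942367],
       [  0.        , 310.71659051, 202.56519036],
       [  0.        ,   0.        ,   1.        ]]), 'T_tool_cam': array([[ 1.78642842e-04, -9.68805571e-01, -2.47821982e-01,
         6.73189669e-02],
       [ 9.99999634e-01, -3.41802028e-05,  8.54471208e-04,
        -7.04581658e-04],
       [-8.36287072e-04, -2.47822044e-01,  9.68805210e-01,
        -1.61450520e-01],
       [ 0.00000000e+00,  0.00000000e+00,  0.00000000e+00,
         1.00000000e+00]])}
```

View pics/top0.png

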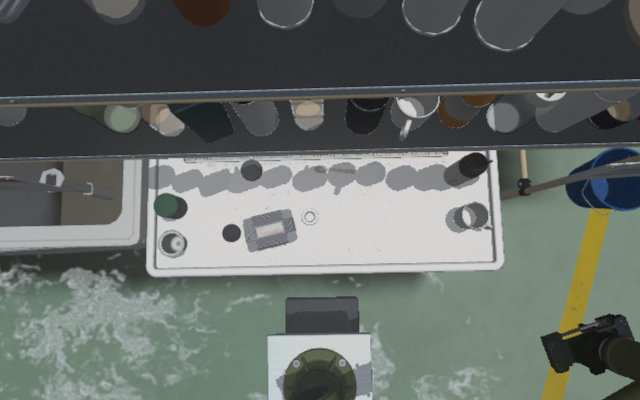

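View pics/scene0.png

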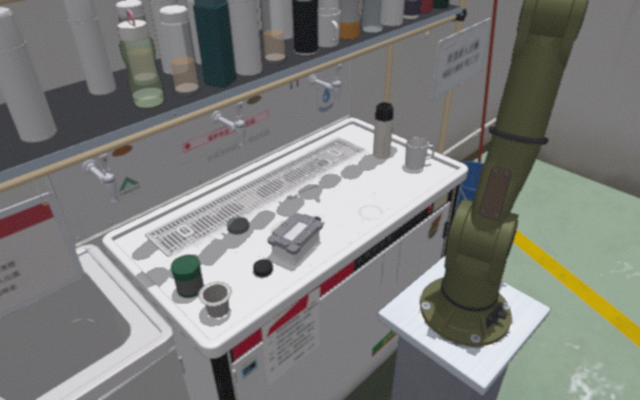

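The top view shows the box at about (270,230), turned slightly. The tape roll is at (310,217), the cap at (231,233), the tin and strainer at the left, the mug at (470,215), and the shelf overhangs at the top of the picture.

```bash
cat > h.py <<'E'
import numpy as np,cv2
def cloud(n,f):
    z=np.load(f); p,d=z['p'],z['d']; K=z['camera_matrix']
    v,u=np.mgrid[:d.shape[0],:d.shape[1]]
    X=np.stack([(u-K[0,2])/K[0,0]*d,(v-K[1,2])/K[1,1]*d,d],-1)
    return p,d,(X-z['t'])@z['R']
E
python3 - <<'E'
from h import *
for n in ["top","scene"]:
    p,d,W=cloud(n,n+"0.npz")
    m=(d>0)&(W[...,0]>.3)&(W[...,0]<.8)&(W[...,1]>-.05)&(W[...,1]<.3)&(W[...,2]>.045)&(W[...,2]<.09)
    lab,L=cv2.connectedComponents(m.astype(np.uint8))
    for i in range(1,lab):
        q=W[L==i]
        if len(q)<60: continue
        print(n,i,len(q),q.min(0).round(3),q.max(0).round(3))
        if len(q)>200:
            r=cv2.minAreaRect((q[:,:2]*1000).astype(np.float32)); print(r, np.percentile(q[:,2],[2,50,98]))
    s=(d>0)&(W[...,2]>.2)&(W[...,0]>.6); print("shelf min x",W[s][:,0].min() if s.any() else 0, np.percentile(W[s],[1,50],axis=0))
    s=(d>0)&(np.abs(W[...,2])<.02)&(W[...,0]>.3)&(W[...,0]<.9); print("surf",np.median(W[s][:,2]))
p,d,W=cloud("top","top0.npz")
c=cv2.resize(p[190:270,200:340],None,fx=5,fy=5,interpolation=cv2.INTER_CUBIC); cv2.imwrite("pics/topcrop.png",c[:,:,::-1])
E
```

```text
top 1 1661 [0.413 0.059 0.049] [0.535 0.22  0.078]
((474.95648193359375, 140.13246154785156), (104.0926284790039, 152.82669067382812), 12.405875205993652) [0.05690821 0.0637936  0.07240473]
shelf min x 0.6070452235080847 [[ 0.61485991 -0.60054084  0.44121202]
 [ 0.65777968 -0.01712152  0.79426077]]
surf -0.00030413400197321284
scene 1 1369 [0.407 0.059 0.045] [0.534 0.223 0.078]
((470.7376403808594, 143.12908935546875), (103.70166015625, 158.48033142089844), 11.387221336364746) [0.05377986 0.06593695 0.07442084]
shelf min x 0.6000103251180514 [[ 0.61115322 -1.52997774  0.20404935]
 [ 0.68476632  0.31912108  0.48865595]]
surf 0.002096298131672106
```

View pics/topcrop.png

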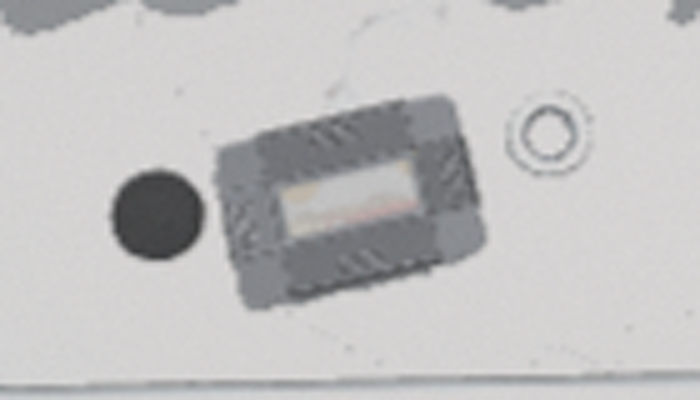

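```bash
python3 - <<'E'
from h import *
p,d,W=cloud("top","top0.npz")
m=(d>0)&(W[...,2]>.1)&(W[...,0]>.2)&(W[...,0]<.9)&(W[...,1]>-.7)&(W[...,1]<.5)&(W[...,2]<.4)
lab,L,st,_=cv2.connectedComponentsWithStats(m.astype(np.uint8))
for i in range(1,lab):
    q=W[L==i]
    if len(q)>15: print(len(q),q.min(0).round(3),q.max(0).round(3),st[i])
m=(d>0)&(W[...,2]>.4)&(W[...,0]>.3)&(W[...,1]>-.7)&(W[...,1]<.5)&(W[...,0]<.75); print(np.percentile(W[m][:,0],[0,1,5]))
E
```

```text
742 [ 0.602 -0.488  0.1  ] [ 0.666 -0.408  0.209] [452 152  40  29 742]
331 [ 0.582 -0.7    0.161] [ 0.591 -0.657  0.399] [553 162  74  20 331]
1239 [ 0.2   -0.7    0.221] [ 0.252 -0.528  0.4  ] [ 541  313   86   34 1239]
[0.58685131 0.6148626  0.61543028]
```

Emit:
servo_tool(
  commands=[20,-15,0,0,0,0,35,-27,0,0,0,0,37,-28,0,0,0,0,37,-28,0,0,0,0,37,-28,0,0,0,0,37,-28,0,0,0,0,37,-28,0,0,0,0,37,-28,0,0,0,0,27,-21,0,0,0,0,11,-10,0,0,0,4.5],
  jaw=0,
)

```text
time_s: 1.1
tool_pos: [0.4226, -0.2956, 0.2224]
tool_rot: [-179.9, -0.0, 12.7]
force: [-0.2, 0.7, 0.0]
grip_width: 0.0149
```

Emit:
servo_tool(
  commands=[8,-24,0,0,0,0,15,-43,0,0,0,0,16,-46,0,0,0,0,16,-46,0,0,0,0,16,-46,0,0,0,0,16,-46,0,0,0,0,16,-46,0,0,0,0,16,-46,0,0,0,0,15,-43,0,0,0,0,10,-29,0,0,0,0],
)

```text
time_s: 2.1
tool_pos: [0.4712, 0.1401, 0.2226]
tool_rot: [-180.0, -0.0, 12.6]
force: [0.3, -0.1, 0.6]
grip_width: 0.0002
```

Emit:
servo_tool(
  commands=[0,0,0,0,0,0,0,0,0,0,0,0,0,0,0,0,0,0],
)

```text
time_s: 2.4
tool_pos: [0.4718, 0.1347, 0.2221]
tool_rot: [180.0, 0.1, 12.3]
force: [-0.1, -0.2, 0.3]
grip_width: 0.0003
```

```bash
cat > wr.py <<'E'
import sys
from h import *
from cell import monitor, read_camera, camera_info, env, look_for
from scipy.spatial.transform import Rotation as Ro
def wrist(tag):
    o=monitor.get_obs(); p,d=read_camera("wrist"); ci=camera_info("wrist")
    R=Ro.from_euler('xyz',o['tool_rot'],degrees=True).as_matrix(); T=ci['T_tool_cam']
    Rw=R@T[:3,:3]; tw=R@T[:3,3]+o['tool_pos']
    np.savez(tag+".npz",p=p,d=d,camera_matrix=ci['camera_matrix'],R=Rw.T,t=-Rw.T@tw)
    cv2.imwrite(f"pics/{tag}.png",p[:,:,::-1])
    print({k:np.round(o[k],4).tolist() for k in ['time_s','tool_pos','tool_rot','force','qpos']})
    return cloud("w",tag+".npz")
E
python3 - <<'E'
from wr import *
p,d,W=wrist("w1")
m=(d>0)&(W[...,2]>.045)&(W[...,2]<.09)
lab,L=cv2.connectedComponents(m.astype(np.uint8))
for i in range(1,lab):
    q=W[L==i]
    if len(q)>500:
        r=cv2.minAreaRect((q[:,:2]*1000).astype(np.float32)); print(len(q),r, np.percentile(q[:,2],[2,50,98]))
E
```

```text
{'time_s': 2.4, 'tool_pos': [0.4718, 0.1347, 0.2221], 'tool_rot': [179.9543, 0.0594, 12.2666], 'force': [-0.092, -0.1584, 0.2706], 'qpos': [28.9945, 0.8454, -47.895, 103.689, 0.6867, 75.8095, -96.7999]}
3518 ((551.9093017578125, 428.71966552734375), (34.59885787963867, 72.46411895751953), 86.99105834960938) [0.04614525 0.0732062  0.08974516]
2327 ((437.4832458496094, 436.6337890625), (72.55823516845703, 82.13080596923828), 73.75443267822266) [0.04571054 0.0593804  0.06129189]
13019 ((475.9306640625, 141.58863830566406), (99.60586547851562, 153.4470672607422), 12.29751205444336) [0.059047   0.06375602 0.0712957 ]
```

View pics/w1.png

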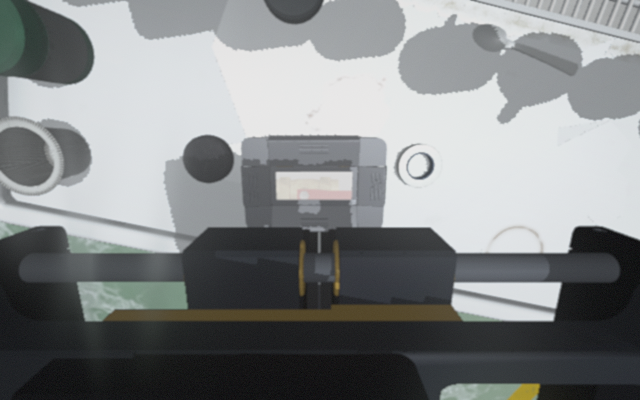

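The wrist view shows the box at columns 243–386, rows 137–228, square to the tool. All four ribbed sections are visible, with part of the near side hidden behind the gripper.

```bash
python3 - <<'E'
from h import *
p,d,W=cloud("w","w1.npz")
a=np.radians(12.3);c=np.array([.4755,.1405])
q=W[(d>0)&(W[...,2]>.045)&(W[...,2]<.09)]
xy=(q[:,:2]-c)@np.array([[np.cos(a),-np.sin(a)],[np.sin(a),np.cos(a)]]); z=q[:,2]
k=(abs(xy)<.085).all(1); xy=xy[k]*1000; z=z[k]*1000
# edges
for lo in range(-70,71,20):
    s=abs(xy[:,1]-lo)<6; print("y",lo,np.percentile(xy[s,0],[1,99]).round(1),end=' ')
print()
for lo in range(-40,41,20):
    s=abs(xy[:,0]-lo)<6; print("x",lo,np.percentile(xy[s,1],[1,99]).round(1),end=' ')
print()
for nm,ax,sg,w in [("near",0,-1,30),("far",0,1,30),("left",1,1,12),("right",1,-1,12)]:
    o=xy[:,ax]*sg; s0=abs(xy[:,1-ax])<w
    e=49.5 if ax==0 else 74.5
    print(nm,[(int(t),round(float(np.median(z[s0&(abs(o-e+t)<2)])),1)) for t in (0,2,5,10,15,20,25,29) if (s0&(abs(o-e+t)<2)).sum()>3])
E
```

```text
y -70 [-45.5  46.5] y -50 [-45.4  48.1] y -30 [-43.2  50.4] y -10 [-47.   49.8] y 10 [-45.   50.4] y 30 [-43.2  50. ] y 50 [-45.   48.1] y 70 [-45.3  46.6] 
x -40 [-71.9  73.8] x -20 [-71.3  73. ] x 0 [-71.4  73.1] x 20 [-71.8  73.6] x 40 [-71.5  73.3] 
near [(0, 71.3), (2, 70.8), (5, 70.1), (10, 68.7), (15, 67.1), (20, 65.4), (25, 63.6), (29, 62.7)]
far [(0, 62.6), (2, 67.4), (5, 71.1), (10, 69.6), (15, 67.9), (20, 66.4), (25, 64.7), (29, 63.0)]
left [(0, 70.8), (2, 70.8), (5, 70.7), (10, 69.0), (15, 67.2), (20, 65.2), (25, 63.8), (29, 62.5)]
right [(0, 63.4), (2, 69.9), (5, 70.1), (10, 69.0), (15, 67.4), (20, 66.0), (25, 64.5), (29, 62.9)]
```

Emit:
servo_tool(
  commands=[-18,-3,10,0,0,0,-20,-3,25,0,0,0,0,0,40,0,0,0,0,0,35,0,0,0,0,0,20,0,0,0,0,0,8,0,0,0,0,0,0,0,0,0,0,0,0,0,0,0],
)

```text
time_s: 3.25
tool_pos: [0.4343, 0.1338, 0.0855]
tool_rot: [180.0, -0.1, 12.3]
force: [0.1, 0.3, -0.4]
grip_width: 0.0005
```

```bash
cat > st.py <<'E'
from cell import monitor
import numpy as np
o=monitor.get_obs(); a=np.radians(12.3); dd=o['tool_pos'][:2]-[.4745,.1413]
print("box x,y mm",round(1e3*(dd@[np.cos(a),np.sin(a)]),1),round(1e3*(dd@[-np.sin(a),np.cos(a)]),1),"z",round(o['tool_pos'][2]*1e3,1),"f",o['force'].round(1),"t",o['time_s'],o['tool_rot'].round(1),o['qpos'].round(0))
E
python3 st.py
```

```text
box x,y mm -40.8 1.3 z 85.5 f [ 0.1  0.3 -0.4] t 3.25 [ 1.80e+02 -1.00e-01  1.23e+01] [  28.    4.  -49.  118.    4.   59. -101.]
```

Emit:
servo_tool(
  commands=[-1,1,5,0,0,0,0,0,4,0,0,0,0,0,3,0,0,0,0,0,2,0,0,0],
)

```text
time_s: 3.65
tool_pos: [0.4326, 0.1327, 0.0708]
tool_rot: [180.0, 0.0, 12.4]
force: [-3.0, -2.1, 10.5]
grip_width: 0.0006
```

Emit:
servo_tool(
  commands=[0,0,2,0,0,0,0,0,2,0,0,0],
)

```text
time_s: 3.85
tool_pos: [0.4316, 0.1325, 0.0667]
tool_rot: [179.9, 0.2, 12.4]
force: [-4.0, -1.8, 5.7]
grip_width: 0.0006
```

Emit:
servo_tool(
  commands=[0,0,1,0,0,0,0,0,1,0,0,0],
)

```text
time_s: 4.05
tool_pos: [0.4325, 0.1329, 0.0645]
tool_rot: [180.0, 0.0, 12.4]
force: [-1.2, -0.4, 1.1]
grip_width: 0.0004
```

Emit:
servo_tool(
  commands=[0,0,1,0,0,0,0,0,1,0,0,0],
)

```text
time_s: 4.25
tool_pos: [0.4326, 0.1329, 0.0633]
tool_rot: [180.0, 0.0, 12.4]
force: [-7.2, -1.7, 17.8]
grip_width: 0.0002
```

```bash
python3 st.py
```

```text
box x,y mm -42.7 0.7 z 63.3 f [-7.2 -1.7 17.8] t 4.25 [180.    0.   12.4] [  27.    7.  -49.  119.    6.   57. -103.]
```

Emit:
servo_tool(
  commands=[0,0,-6,0,0,0,0,0,-20,0,0,0,15,-22,-10,0,0,0,28,-43,0,0,0,0,0,0,0,0,0,0,0,0,0,0,0,0,0,0,0,0,0,0],
)

```text
time_s: 4.95
tool_pos: [0.46, 0.2036, 0.0981]
tool_rot: [180.0, 0.0, 12.4]
force: [0.1, -0.6, 0.1]
grip_width: 0.0002
```

```bash
python3 st.py; python3 - <<'E'
from wr import *
wrist("w2")
E
```

```text
box x,y mm -0.9 63.9 z 98.1 f [ 0.1 -0.6  0.1] t 4.95 [180.    0.   12.4] [  21.   12.  -52.  111.   11.   62. -113.]
{'time_s': 4.95, 'tool_pos': [0.46, 0.2036, 0.0981], 'tool_rot': [179.9719, 0.0387, 12.3655], 'force': [0.1344, -0.6425, 0.0722], 'qpos': [21.08, 11.8387, -52.0029, 110.7893, 10.5374, 62.3066, -112.9065]}
```

View pics/w2.png

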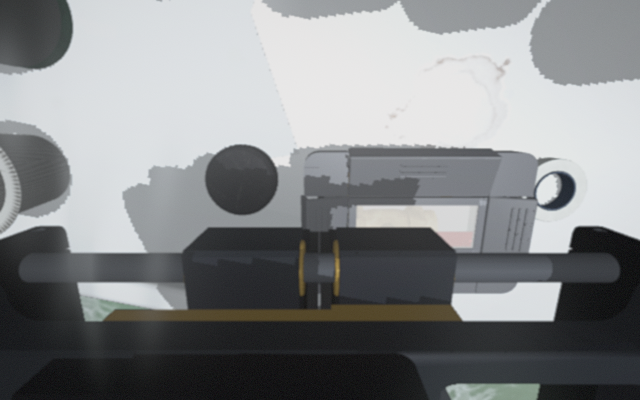

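The tool is over the left section. The box spans columns 303–537, with its top edge at row 150, and I'll check that it hasn't moved.

```bash
cat > chk.py <<'E'
from h import *
import sys
def chk(f,kind="w"):
    p,d,W=cloud(kind,f)
    a=np.radians(12.3);c=np.array([.4745,.1413])
    q=W[(d>0)&(W[...,2]>.045)&(W[...,2]<.09)]
    xy=(q[:,:2]-c)@np.array([[np.cos(a),-np.sin(a)],[np.sin(a),np.cos(a)]])*1e3; z=q[:,2]*1e3
    k=(abs(xy)<85).all(1); xy=xy[k]; z=z[k]
    r=cv2.minAreaRect(xy.astype(np.float32)); print("rect",r)
    for nm,ax,sg,w in [("near",0,-1,30),("far",0,1,30),("left",1,1,12),("right",1,-1,12)]:
        o=xy[:,ax]*sg; s0=abs(xy[:,1-ax])<w
        e=49.5 if ax==0 else 74.5
        print(nm,"edge",np.percentile(o[s0],99).round(1) if s0.any() else None,[(t,round(float(np.median(z[s0&(abs(o-e+t)<2)])),1)) for t in (2,5,10,15,20,25,29) if (s0&(abs(o-e+t)<2)).sum()>3])
chk(sys.argv[1])
E
python3 chk.py w2.npz
```

```text
rect ((0.9099273681640625, 0.7468109130859375), (151.62112426757812, 101.84419250488281), 89.15606689453125)
near edge 11.0 []
far edge 51.0 [(2, 69.6), (5, 70.8), (10, 69.3), (15, 67.9), (20, 66.2), (25, 64.5), (29, 63.1)]
left edge 74.7 [(2, 70.9), (5, 70.8), (10, 69.3), (15, 67.7), (20, 65.8), (25, 64.4), (29, 62.8)]
right edge 71.7 [(2, 70.5), (5, 70.1), (10, 68.8), (15, 67.4), (20, 65.7), (25, 64.4), (29, 63.0)]
```

Emit:
servo_tool(
  commands=[1,-2,8,0,0,0,0,0,10,0,0,0,0,0,5,0,0,0,0,0,2,0,0,0,0,0,2,0,0,0],
)

```text
time_s: 5.5
tool_pos: [0.4605, 0.2064, 0.0712]
tool_rot: [180.0, 0.0, 12.4]
force: [-2.7, 0.1, 5.5]
grip_width: 0.0004
```

Emit:
servo_tool(
  commands=[0,0,2,0,0,0,0,0,2,0,0,0],
)

```text
time_s: 5.7
tool_pos: [0.4604, 0.2072, 0.0682]
tool_rot: [-180.0, 0.0, 12.4]
force: [-3.9, 0.4, 6.9]
grip_width: 0.0003
```

Emit:
servo_tool(
  commands=[0,0,1,0,0,0,0,0,1,0,0,0],
)

```text
time_s: 5.9
tool_pos: [0.4603, 0.2075, 0.0661]
tool_rot: [-180.0, 0.0, 12.4]
force: [-3.3, 1.7, 3.7]
grip_width: 0.0002
```

Emit:
servo_tool(
  commands=[0,0,1,0,0,0,0,0,1,0,0,0],
)

```text
time_s: 6.1
tool_pos: [0.461, 0.2071, 0.0638]
tool_rot: [-180.0, -0.0, 12.4]
force: [-0.9, 1.0, 3.8]
grip_width: -0.0002
```

Emit:
servo_tool(
  commands=[0,0,1,0,0,0],
)

```text
time_s: 6.2
tool_pos: [0.4611, 0.2071, 0.0633]
tool_rot: [-180.0, -0.0, 12.4]
force: [-4.0, 0.4, 13.8]
grip_width: 0.0008
```

```bash
python3 st.py
```

```text
box x,y mm 0.9 67.2 z 63.3 f [-4.   0.4 13.8] t 6.2 [-180.    -0.    12.4] [  19.   15.  -51.  112.   14.   59. -116.]
```

Emit:
servo_tool(
  commands=[0,0,-6,0,0,0,0,0,-20,0,0,0,14,22,-10,0,0,0,27,45,0,0,0,0,0,0,0,0,0,0,0,0,0,0,0,0,0,0,0,0,0,0],
)

```text
time_s: 6.9
tool_pos: [0.5128, 0.152, 0.0981]
tool_rot: [-180.0, 0.0, 12.4]
force: [0.5, -0.1, 0.1]
grip_width: 0.0002
```

```bash
python3 st.py; python3 - <<'E'
from wr import *
wrist("w3")
E
python3 chk.py w3.npz
```

```text
box x,y mm 39.7 2.3 z 98.1 f [ 0.5 -0.1  0.1] t 6.9 [-180.     0.    12.4] [  24.   16.  -49.  107.   13.   63. -107.]
{'time_s': 6.9, 'tool_pos': [0.5128, 0.152, 0.0981], 'tool_rot': [-179.9896, 0.0476, 12.42], 'force': [0.4718, -0.1252, 0.0796], 'qpos': [24.0778, 15.9871, -48.9817, 106.6487, 13.418, 63.3883, -107.4712]}
rect ((14.883712768554688, -0.24195098876953125), (73.36091613769531, 148.45004272460938), 0.3241935968399048)
near edge 14.7 [(29, 63.0)]
far edge 51.3 [(2, 69.0), (5, 70.8), (10, 69.5)]
left edge 3.3 []
right edge -2.6 []
```

View pics/w3.png

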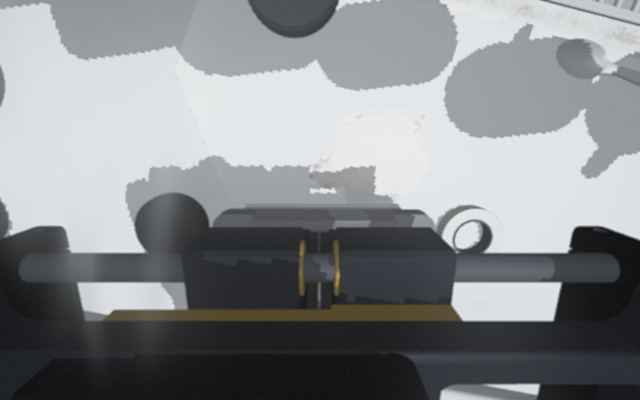

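The tool is over the far section. Its raised edge shows at row 205, columns 245–400, and the box hasn't moved.

Emit:
servo_tool(
  commands=[2,2,8,0,0,0,0,0,10,0,0,0,0,0,5,0,0,0,0,0,2,0,0,0,0,0,2,0,0,0],
)

```text
time_s: 7.45
tool_pos: [0.5154, 0.1503, 0.0713]
tool_rot: [180.0, 0.1, 12.4]
force: [-2.8, -1.8, 6.6]
grip_width: 0.0003
```

Emit:
servo_tool(
  commands=[0,0,2,0,0,0,0,0,2,0,0,0],
)

```text
time_s: 7.65
tool_pos: [0.5161, 0.1505, 0.0684]
tool_rot: [180.0, -0.0, 12.4]
force: [-1.4, -2.3, 6.4]
grip_width: 0.0006
```

Emit:
servo_tool(
  commands=[0,0,1,0,0,0,0,0,1,0,0,0],
)

```text
time_s: 7.85
tool_pos: [0.5165, 0.1505, 0.0663]
tool_rot: [180.0, -0.1, 12.4]
force: [-1.1, -0.3, 4.1]
grip_width: 0.0004
```

Emit:
servo_tool(
  commands=[0,0,1,0,0,0,0,0,1,0,0,0],
)

```text
time_s: 8.05
tool_pos: [0.5166, 0.1506, 0.0639]
tool_rot: [-180.0, -0.1, 12.4]
force: [0.7, -0.1, 4.5]
grip_width: 0.0009
```

Emit:
servo_tool(
  commands=[0,0,1,0,0,0],
)

```text
time_s: 8.15
tool_pos: [0.5168, 0.1506, 0.0634]
tool_rot: [-180.0, -0.1, 12.4]
force: [-0.3, 0.0, 13.3]
grip_width: 0.0005
```

```bash
python3 st.py
```

```text
box x,y mm 43.3 0.1 z 63.4 f [-0.3  0.  13.3] t 8.15 [-1.80e+02 -1.00e-01  1.24e+01] [  23.   19.  -48.  108.   16.   60. -109.]
```

Next is the right section at box (0,-67), so dx is -43 and dy is +67.

Emit:
servo_tool(
  commands=[0,0,-6,0,0,0,0,0,-20,0,0,0,-15,22,-10,0,0,0,-28,45,0,0,0,0,0,0,0,0,0,0,0,0,0,0,0,0,0,0,0,0,0,0],
)

```text
time_s: 8.85
tool_pos: [0.4892, 0.0791, 0.0984]
tool_rot: [-180.0, 0.0, 12.4]
force: [-0.3, -0.3, -0.3]
grip_width: 0.0008
```

```bash
python3 st.py; python3 - <<'E'
from wr import *
wrist("w4")
E
python3 chk.py w4.npz
```

```text
box x,y mm 1.1 -63.9 z 98.4 f [-0.3 -0.3 -0.3] t 8.85 [-180.     0.    12.4] [ 33.  10. -49. 112.   8.  62. -96.]
{'time_s': 8.85, 'tool_pos': [0.4892, 0.0791, 0.0984], 'tool_rot': [-179.9683, 0.001, 12.4297], 'force': [-0.253, -0.2525, -0.3362], 'qpos': [33.3239, 9.8488, -48.6555, 111.8443, 8.3371, 61.8669, -96.4324]}
rect ((-0.2897911071777344, -0.7596893310546875), (99.53694915771484, 151.41734313964844), 0.45466095209121704)
near edge 7.8 []
far edge 49.0 [(2, 62.9), (5, 63.4), (10, 63.2), (15, 63.1), (20, 62.9), (25, 62.8), (29, 62.5)]
left edge 73.1 [(2, 63.1), (5, 63.4), (10, 63.3), (15, 63.1), (20, 62.9), (25, 62.9), (29, 62.4)]
right edge 73.9 [(2, 70.2), (5, 70.1), (10, 68.5), (15, 67.2), (20, 65.7), (25, 64.1), (29, 62.7)]
```

View pics/w4.png

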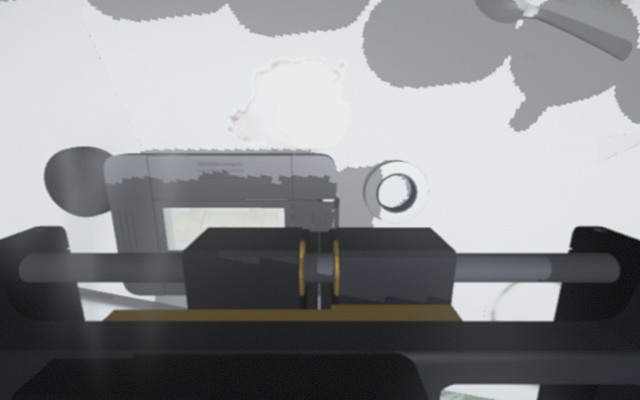

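The far and left sections are now flush at about 63.3 mm. The right one still stands up (column 330), so I'll press it.

Emit:
servo_tool(
  commands=[-1,2,8,0,0,0,0,0,10,0,0,0,0,0,5,0,0,0,0,0,2,0,0,0,0,0,2,0,0,0],
)

```text
time_s: 9.4
tool_pos: [0.4883, 0.0764, 0.0712]
tool_rot: [-180.0, 0.1, 12.4]
force: [-3.0, -0.4, 9.0]
grip_width: 0.0005
```

Emit:
servo_tool(
  commands=[0,0,2,0,0,0,0,0,2,0,0,0],
)

```text
time_s: 9.6
tool_pos: [0.4886, 0.0757, 0.0681]
tool_rot: [179.9, 0.1, 12.4]
force: [-3.6, -2.1, 6.6]
grip_width: 0.0006
```

Emit:
servo_tool(
  commands=[0,0,1,0,0,0,0,0,1,0,0,0],
)

```text
time_s: 9.8
tool_pos: [0.4888, 0.0755, 0.0659]
tool_rot: [179.9, 0.0, 12.4]
force: [-1.4, -2.1, 3.2]
grip_width: 0.0004
```

Emit:
servo_tool(
  commands=[0,0,1,0,0,0,0,0,1,0,0,0],
)

```text
time_s: 10.0
tool_pos: [0.4891, 0.0759, 0.0637]
tool_rot: [180.0, -0.0, 12.4]
force: [-1.7, -1.1, 3.8]
grip_width: 0.0005
```

Next: one last mm of pressing, then lift off and move back to see all four sides.

Emit:
servo_tool(
  commands=[0,0,1,0,0,0],
)

```text
time_s: 10.1
tool_pos: [0.4892, 0.0759, 0.0633]
tool_rot: [179.9, -0.0, 12.4]
force: [-4.7, -3.9, 16.2]
grip_width: 0.0007
```

Emit:
servo_tool(
  commands=[0,0,-6,0,0,0,0,0,-25,0,0,0,0,0,-45,0,0,0,-8,-22,-45,0,0,0,-10,-40,-35,0,0,0,0,0,-20,0,0,0,0,0,0,0,0,0,0,0,0,0,0,0],
)

```text
time_s: 10.9
tool_pos: [0.4595, 0.1296, 0.2349]
tool_rot: [180.0, -0.0, 12.4]
force: [-0.0, -0.3, -0.9]
grip_width: 0.0002
```

```bash
python3 st.py; python3 - <<'E'
from wr import *
wrist("w5")
for n in ["top","scene"]:
    p,d=read_camera(n); np.savez(f"{n}1.npz",p=p,d=d,**{k:np.array(v) for k,v in camera_info(n).items()})
    if n=="scene": cv2.imwrite("pics/scene1.png",cv2.resize(p[200:300,200:360],None,fx=5,fy=5,interpolation=cv2.INTER_CUBIC)[:,:,::-1])
E
for i in w5 scene1; do echo $i; python3 chk.py $i.npz; done
```

```text
box x,y mm -17.1 -8.2 z 234.9 f [-0.  -0.3 -0.9] t 10.9 [180.   -0.   12.4] [ 35.  -2. -52. 104.  -2.  77. -94.]
{'time_s': 10.9, 'tool_pos': [0.4595, 0.1296, 0.2349], 'tool_rot': [179.9787, -0.024, 12.3818], 'force': [-0.0334, -0.2513, -0.9178], 'qpos': [34.5006, -2.154, -51.524, 104.1499, -1.7055, 77.1739, -94.2439]}
w5
rect ((-0.9275360107421875, 0.19724273681640625), (98.41229248046875, 149.30377197265625), 0.08310718089342117)
near edge 49.0 [(2, 63.3), (5, 63.1), (10, 63.2), (15, 63.2), (20, 62.9), (25, 63.0), (29, 62.4)]
far edge 48.2 [(2, 63.3), (5, 63.3), (10, 63.3), (15, 63.2), (20, 62.9), (25, 63.0), (29, 62.3)]
left edge 72.9 [(2, 63.1), (5, 63.5), (10, 63.4), (15, 63.1), (20, 63.0), (25, 62.8), (29, 62.5)]
right edge 72.5 [(2, 63.5), (5, 63.5), (10, 63.4), (15, 63.3), (20, 63.2), (25, 63.0), (29, 62.2)]
scene1
rect ((-1.6724281311035156, 1.769866943359375), (104.26007080078125, 155.87376403808594), 1.1555793285369873)
near edge 52.4 [(2, 64.7), (5, 65.8), (10, 65.3), (15, 65.0), (20, 65.6), (25, 64.6), (29, 65.1)]
far edge 47.0 [(2, 64.1), (5, 66.6), (10, 65.3), (15, 64.7), (20, 64.7), (25, 64.8), (29, 64.4)]
left edge 76.4 [(2, 62.1), (5, 64.3), (10, 64.8), (15, 65.5), (20, 65.2), (25, 65.9), (29, 65.6)]
right edge 72.6 [(2, 64.6), (5, 65.0), (10, 64.7), (15, 64.9), (20, 64.4), (25, 64.8), (29, 63.8)]
```

View pics/w5.png

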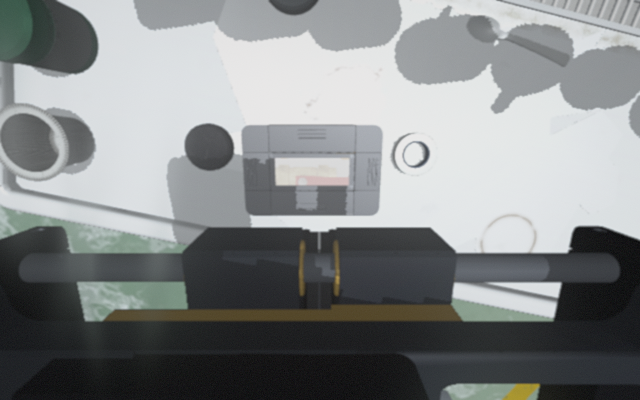

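View pics/scene1.png

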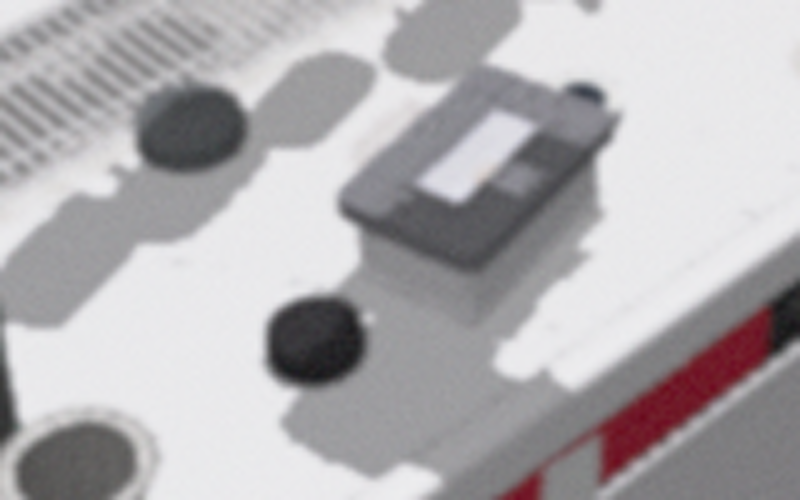

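All four sections lie flush in the wrist view (box at columns 243–382, rows 125–215). The box and the things round it are where they were, and the arm is clear.

```bash
python3 -c "
from cell import env; print(env.sign_off())"
```

```text
the job is handed in; nothing more can be done
None
```

All four rim sections are pressed shut, and I handed the job in at about 11 s. I went round the lid with closed fingertips: near, left, far, then right. At each one the reaction force fell after the ledge gave way, and I finished with a firm press. The highest force read was about 18 N.

- **Flush:** in the last wrist-camera check all four sections measured about 62–63.5 mm high across their width, level with the lid top. Before pressing, their outer edges stood at about 70–71 mm.
- **Box position:** it is within about 1 mm and 0.2° of where it stood at the start. The black cap, tape roll and other things in view look undisturbed.
- **Disagreement:** the scene camera put the lid about 2 mm higher and its edges up to 3 mm off. That is about its calibration error and it read high and wide from the start, but it too showed the sections flat.
- **Arm:** it was clear of everything, about 0.17 m above the lid, when I handed in.

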